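# Seat the keyed handwheel on its pin

### The arm

A 6-joint arm with a two-finger parallel gripper is mounted at the origin on a cart in front of the work surface, level with it; the furniture and walls round the work are solid. World frame = base frame: x ahead of the robot, y to its left, z up, the work surface at z = 0. Lengths are in m, angles in rad, forces in N, time in s.
With the tool pointing down it reaches from about 0.35 to 0.775 m from the base axis. Payload 7.3 kg.
Tool frame: the origin (TCP) lies at the very end of the fingers, on their centre line; the grasp point (between the pads) lies 19 mm behind it; z points along the fingers, y is the line along which they close (so a half turn about z gives the same grasp; the last joint's range is limited). The gripper opens to 92 mm and grips with 3 to 60 N. Pads are 19 mm wide; open, the fingers measure 130 mm over their backs; the gripper's body (75 mm by 190 mm) begins 47 mm behind the grasp point.
Start: joints at [1.078, 0.342, 1.524, -0, 1.275, -0.146], TCP at [0.178, 0.494, 0.227] pointing down, gripper open.
Joint ranges: [-2.53, 2.53], [-0.77, 2.02], [0.04, 2.7], [-1, 4.14], [0.28, 2.66], [-3.11, 3.11]. Speed limits (rad/s): [2.57, 2.57, 3.14, 3.14, 3.14, 3.14].

### API

Orientations are given as [roll, pitch, yaw] about the fixed x, y, z axes, in that order (R = Rz(yaw) Ry(pitch) Rx(roll)).
In Python, from cell import robot, read_camera, get_calibration gives the robot as it stands. The module is installed in compiled form; this text tells all that it offers.
- The arm moves only by the tool send_rows, never from a script. Its argument "plan" is a list of rows, each a list of 2 entries, a list of its own where there are three numbers: the shift along the tool's x, y, z as a fraction of full scale, then the turn, a rotation vector about the tool's x, y, z as a fraction of full scale. A call has exactly 10 rows; each row shifts and turns the commanded pose from where the row before left it, along the tool's axes as they then stand; what a row does not reach is not made up. Full scale, the value 1, is 0.025 m for a shift and 90 degrees for a turn. A row lasts 1/8 s, in which the tool goes at most 62.5 mm and 10.7 degrees, less where a joint would pass 70% of its speed; a pose out of reach is approached as far as the arm can. A call with a number of a shift or a turn outside -1 to 1 is refused whole. A call with a gripper value outside its range is refused whole. "gripper" is the opening, from -1 (shut) to 1 (fully open), so that 0 is half open, set as the call begins (left out, the last holds). The fingers move at their own pace and stop on an object; "force" is the grip in N (left out, the last holds). Time passes only in rows, so rows that do not move let the fingers close, or fill a call up. It gives the time, the measured TCP pose, the force, the opening and the grip force at its end, in the units of the state.
- robot.observe(): the state, without advancing time (a new reading comes with each control period).
- read_camera(name): name is "scene" or "top"; returns (picture, depth): 384x512x3 uint8, blue, green, red; 384x512 float32, m along the optical axis (not along the pixel's ray), 0 where there is no reading.
- get_calibration(name): a dict with "intrinsics" (3x3 intrinsics, pixels), "dist_coeffs" ([k1, k2, p1, p2, k3] as OpenCV has them; the pictures are not rectified), "rvec" (rotation vector, rad) and "tvec" (3), from world to camera coordinates, as OpenCV has them. Camera axes: x right, y down, z forward; pixel columns grow to the right and rows downward; lengths in m; the calibration is good to about 2 mm. A picture is of the moment at which its call begins. get_calibration takes no time and is no camera call.
- robot.hand_in(): hands the job in; it is judged then, once.
The state is a dict: "time": time; "qpos": joint angles; "qvel": joint speeds; "joint_efforts": joint torques, N m; "tool_pos": TCP position; "tool_rot": TCP orientation; "contact_force": force on the tool from outside, world axes, zero at the start; "torque": the same for the moment, N m; "opening": finger opening in m; "grip_force": force on a finger pad.
Only numpy, scipy, OpenCV 4.12 (cv2) and the standard library are available. Lean on these libraries where they do the work, as an engineer would, in place of code of your own. Each camera call takes 0.05 s, during which the arm holds its last target. There are 200 camera calls.

### The job

The handwheel stands on the spring sleeve of the spindle stand, not yet engaged with the stand's pin. Push its crank knob round with a fingertip until the notch in the rim is over the pin, then press the hub down with the fingertips until the wheel is fully home and level on the stand, and finish while still holding it pressed down there, as it would be held for its retaining clip to be fitted. Do not lift the wheel, and leave the other things on the saw table where they are.

Things in the scene. Friction and masses are not known exactly. Their poses are not given: they have to be found in the camera images.
- stand: spindle stand bolted to the saw table: a fixed round grey flange, 170 mm across, 12 mm thick, with a stop boss (94 mm across, top 14 mm above the table), a stud (21 mm diameter, inside the wheel's hub) and one pin. Origin: centre of its underside, on the table; z up; +x points to the pin
- pin_tip (a point): tip of the stand's upright pin: 14 mm diameter, tapering over its upper 9.5 mm to 6 mm; 60 mm from the axis along the stand's +x, tip 26.5 mm above the table. A dark steel block (16x18 mm, top 21 mm above the table) on the flange just outside it, 68 to 84 mm from the axis, shows from above where the pin is
- handwheel: loose level aluminium wheel on the stud, 124 mm diameter, 12 mm thick, about 0.45 kg, with a hub, one rim notch and one crank knob. Origin: centre of its underside; z up; +x points to the notch, -x to the knob. Underside 28 mm above the table at the start, 14 mm when home. Turns either way without stops, 1 to 2 N at the knob, and stays where left. Home when its yaw equals the stand's
- sleeve (a joint): spring sleeve (86 mm across) round the stud that carries the wheel just clear of the pin: 0 up, 0.014 m with the wheel fully home on the boss. Pressing the wheel home takes 3 to 10 N on the hub (more does no harm); the spring lifts it again when let go. Without the notch over the pin the rim lands on the pin after 1.5 mm
- notch (a point): middle of the notch in the wheel's rim: 19 mm wide, open outwards and through the whole thickness, cut in to 50 mm from the axis; this point is 60 mm from the wheel's axis along its +x, 6 mm above its underside. The tapered pin guides the wheel in when the notch is within about 5 mm of it
- knob_mid (a point): middle of the fixed crank knob: upright round black post, 18 mm diameter at its foot and 15 mm near its top, 48 mm from the wheel's axis opposite the notch, from the wheel's upper face (40 mm above the table at the start) up to 74 mm above the table; this point is 56 mm above the table. Push it sideways, low down, to turn the wheel
- hub_top (a point): centre of the flat top of the wheel's round capped hub (33 mm across), on the wheel's axis, 44 mm above its underside: 72 mm above the table at the start, 58 mm when home. Press here
- spanner_19: steel open-ended/ring spanner lying flat, 30x192x9 mm; bystander between the robot and the stand. Origin: centre of its underside
- wax_tin: flat round brown tin, 77 mm across, 29 mm high; bystander behind and to the right of the stand. Origin: centre of its underside
- block_plane: small hand plane, 50x155x40 mm; bystander left of the stand. Origin: centre of its underside
- butt_hinge: flat brass-coloured hinge, 60x62x6 mm; bystander left of and nearer than the stand. Origin: centre of its underside
- tape_measure: yellow tape measure standing on edge, 34x96x63 mm; bystander behind the stand. Origin: centre of its underside
- screwdriver_stubby: screwdriver with a green handle, 27x153x26 mm, lying along the fence; bystander right of the stand. Origin: centre of its underside
- oil_can: green oil can with a thin spout, 64x83x139 mm; bystander beyond the fence on the right. Origin: centre of its underside
- offcut_block: wooden block, 62x95x42 mm; bystander beyond the fence on the right. Origin: centre of its underside

How it is judged:
By the outcome, as a careful person would: the job done as asked, in the order asked, and still so for the second after the job is handed in, while the arm keeps its last pose, push and grip.
It also fails if it takes over 51 s, if anything falls off the work surface, if the arm or the gripper's body presses on something with over 40 N, if the wrist force passes 120 N, or if a joint passes its speed limit or range.

## Working session

There is one attempt and no reset: what is moved stays moved. The work goes in short steps, Python scripts to look and compute and a tool call to move; the robot and the scene stay as the last step left them, time stands still between calls to the robot, and variables do not carry over. Pictures are saved under pics/ and viewed, at most 10 in all, crops included, and the job is handed in when it is done.

Besides the shell and the picture viewer there is one more tool, called after ">>>" as name(argument=value, ...) on one line, values as JSON. send_rows: Moves the arm, as the interface text tells. Shift numbers are shares of 0.025 m and turn numbers shares of 90 degrees, none past 1 either way. Its arguments: {"type":"object","properties":{"plan":{"type":"array"},"gripper":{"type":"number"},"force":{"type":"number"}},"required":["plan"]}

```bash
mkdir -p pics; python3 - <<'E'
from cell import robot, read_camera, get_calibration
import cv2,numpy as np
for n in("top","scene"):
    p,d=read_camera(n); cv2.imwrite(f"pics/{n}0.png",p); np.save(f"{n}_d.npy",d)
    c=get_calibration(n); R=cv2.Rodrigues(np.array(c["rvec"]))[0]; print(n,-R.T@np.array(c["tvec"]).ravel(),R[2])
s=robot.observe();print(s["time"],s["tool_pos"],s["tool_rot"],s["contact_force"],s["opening"])
E
```

```text
top [0.43261619 0.09659597 0.96594196] [ 0.13723406 -0.00861365 -0.9905012 ]
scene [ 1.26480872 -0.19011853  1.04902332] [-0.5682047   0.24094393 -0.78682237]
0.1 [0.17822253 0.49342945 0.22611589] [-3.14019518e+00 -2.14509578e-04  2.79484559e+00] [0.01218794 0.042593   0.35944802] 0.09168409027240831
```

View pics/top0.png

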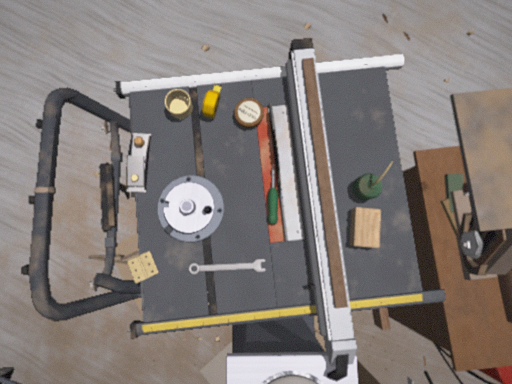

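View pics/scene0.png

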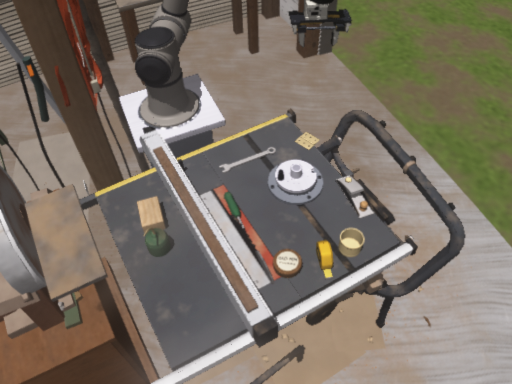

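The top view shows the wheel at about (190,208), with the black knob near (207,210). The scene view shows it at about (296,178), with the knob near (281,174). I'll enlarge both and measure.

```bash
cat > h.py <<'E'
import cv2,numpy as np
from cell import robot, read_camera, get_calibration
def cal(n):
    c=get_calibration(n); return np.array(c["intrinsics"]),np.array(c["dist_coeffs"]),np.array(c["rvec"],float),np.array(c["tvec"],float).ravel()
def ray(n,px,z):
    "pixels -> world points on plane z"
    K,D,r,t=cal(n); R=cv2.Rodrigues(r)[0]
    u=cv2.undistortPoints(np.array(px,float).reshape(-1,1,2),K,D)[:,0]
    d=np.c_[u,np.ones(len(u))]@R; o=-R.T@t
    return o+d*((z-o[2])/d[:,2])[:,None]
def proj(n,P):
    K,D,r,t=cal(n); return cv2.projectPoints(np.array(P,float).reshape(-1,1,3),r,t,K,D)[0][:,0]
E
python3 - <<'E'
from h import *
a=cv2.imread("pics/top0.png")[170:246,152:228]; b=cv2.imread("pics/scene0.png")[145:210,260:330]
f=cv2.INTER_CUBIC
o=np.hstack([cv2.resize(a,(400,400),interpolation=f),cv2.resize(b,(400,400),interpolation=f)])
cv2.imwrite("pics/crop0.png",o)
g=cv2.cvtColor(cv2.imread("pics/top0.png"),cv2.COLOR_BGR2GRAY).astype(int)
# bright wheel, dark knob
m=((g>165)*255).astype(np.uint8); mm=np.zeros_like(m); mm[170:246,152:228]=m[170:246,152:228]
c=max(cv2.findContours(mm,0,1)[0],key=cv2.contourArea); print("wheel top",cv2.contourArea(c),cv2.fitEllipse(c),ray("top",[cv2.fitEllipse(c)[0]],.04))
m=((g<60)*255).astype(np.uint8)
n,l,st,ce=cv2.connectedComponentsWithStats(m[175:242,158:222])
for s,q in zip(st[1:],ce[1:]):
    q=q+[158,175]; print(s[2:],q,ray("top",[q],.074)[0],ray("top",[q],.021)[0])
E
```

```text
wheel top 1919.5 ((188.94268798828125, 206.9586944580078), (48.667686462402344, 50.42296600341797), 30.8358154296875) [[0.50996672 0.2445637  0.04      ]]
[1 1 1] [188. 179.] [0.57469865 0.24217141 0.074     ] [0.58314132 0.25082164 0.021     ]
[1 2 2] [162.  200.5] [0.52333456 0.30351329 0.074     ] [0.52872513 0.31580851 0.021     ]
[ 7  6 34] [207.32352941 209.58823529] [0.5003395  0.19530525 0.074     ] [0.50436368 0.20117064 0.021     ]
[1 1 1] [219. 210.] [0.49903734 0.16747714 0.074     ] [0.50298414 0.17168896 0.021     ]
[1 1 1] [209. 237.] [0.43552581 0.19102134 0.074     ] [0.4356987  0.19663218 0.021     ]
[3 2 3] [204.         239.33333333] [0.43022267 0.20277288 0.074     ] [0.43008044 0.20908201 0.021     ]
```

View pics/crop0.png

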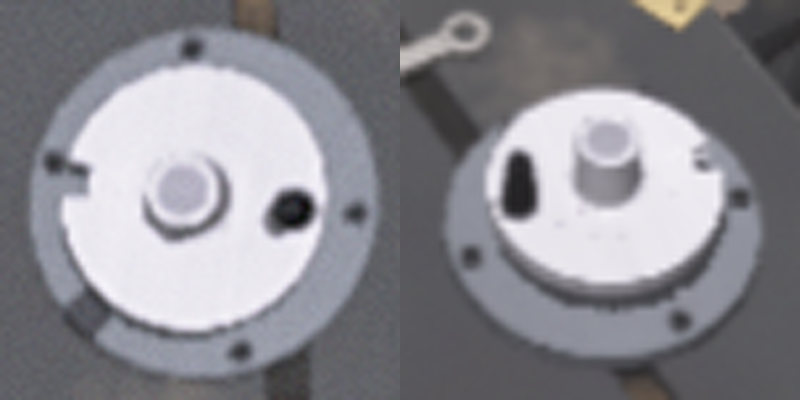

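In the crop, the notch is on the left at about (166.4,204.2) in top-view pixels. The dark steel block is lower left at about (168.9,229.3), the hub top at (186.8,205.7) and the knob top at (207.5,209.9).

```bash
python3 - <<'E'
from h import *
H=ray("top",[[186.8,205.7]],.072)[0]; K=ray("top",[[207.5,209.9]],.074)[0]; N=ray("top",[[166.4,204.2]],.040)[0]; B=ray("top",[[168.9,229.3]],.021)[0]
W=ray("top",[[188.94,206.96]],.04)[0]
Hs=ray("scene",[[260+209*70/400,145+138*65/400]],.072)[0]; Ks=ray("scene",[[260+118*70/400,145+158*65/400]],.072)[0]
# flange centre
F=ray("top",np.array([[30,200],[378,200],[205,26],[205,378]])/5.263+[152,170],.012);print("flange",F[:2].mean(0),F[2:].mean(0),np.ptp(F,0))
print("hub",H,Hs,"wheel",W,"knob",K,Ks)
C=(H+Hs+W)/3; C=C[:2]
print("C",C)
for n,p in(("knob",K),("knobS",Ks),("notch",N),("block",B)):
    v=p[:2]-C; print(n,p,np.hypot(*v),np.degrees(np.arctan2(v[1],v[0])))
E
```

```text
flange [0.509596   0.24424479 0.012     ] [0.50969051 0.24386806 0.012     ] [0.17084285 0.16828696 0.        ]
hub [0.51036984 0.24459956 0.072     ] [0.51454714 0.25072555 0.072     ] wheel [0.50996356 0.2445703  0.04      ] knob [0.49959042 0.19488125 0.074     ] [0.50604795 0.20270124 0.072     ]
C [0.51162685 0.2466318 ]
knob [0.49959042 0.19488125 0.074     ] 0.053131866363015805 -103.09338164822344
knobS [0.50604795 0.20270124 0.072     ] 0.044283390611521437 -97.23745511326766
notch [0.51746144 0.30034612 0.04      ] 0.05403027576543444 83.8006851197462
block [0.45607168 0.29700362 0.021     ] 0.07499131187005575 137.80143535672127
```

Estimates: axis at (0.510,0.2444), wheel yaw about 80°, pin at about 136°. The knob therefore has to be pushed about +56° CCW. First I approach to behind the knob with the fingers shut.

>>> send_rows(plan=[[[-0.74,-0.351,0],[0,0,0]],[[-0.74,-0.351,0],[0,0,0]],[[-0.74,-0.351,0],[0,0,0]],[[-0.74,-0.351,0],[0,0,0]],[[-0.74,-0.351,0],[0,0,0]],[[-0.74,-0.351,0],[0,0,0]],[[-0.74,-0.351,0],[0,0,0]],[[-0.74,-0.351,0],[0,0,0]],[[-0.74,-0.351,0],[0,0,0]],[[-0.74,-0.351,0],[0,0,0]]], gripper=-1)

```text
time: 1.35
tool_pos: [0.3228, 0.3477, 0.2264]
tool_rot: [-3.141, -0.0, 2.795]
contact_force: [-0.7, 0.3, 0.5]
opening: 0.0006
grip_force: 0.0
```

>>> send_rows(plan=[[[-0.74,-0.351,0.2],[0,0,0]],[[-0.74,-0.351,0.2],[0,0,0]],[[-0.74,-0.351,0.2],[0,0,0]],[[-0.74,-0.351,0.2],[0,0,0]],[[-0.74,-0.351,0.2],[0,0,0]],[[-0.74,-0.351,0.2],[0,0,0]],[[-0.74,-0.351,0.2],[0,0,0]],[[-0.74,-0.351,0.2],[0,0,0]],[[-0.74,-0.351,0.2],[0,0,0]],[[-0.74,-0.351,0.2],[0,0,0]]])

```text
time: 2.6
tool_pos: [0.4674, 0.2022, 0.1763]
tool_rot: [-3.142, -0.0, 2.795]
contact_force: [0.2, 1.5, 0.5]
opening: 0.0004
grip_force: 0.0
```

>>> send_rows(plan=[[[0,0,0.2],[0,0,0.111]],[[0,0,0.2],[0,0,0.111]],[[0,0,0.2],[0,0,0.111]],[[0,0,0.2],[0,0,0.111]],[[0,0,0.2],[0,0,0.111]],[[0,0,0.2],[0,0,0.111]],[[0,0,0.2],[0,0,0.111]],[[0,0,0.2],[0,0,0.111]],[[0,0,0],[0,0,0]],[[0,0,0],[0,0,0]]])

```text
time: 3.85
tool_pos: [0.467, 0.2028, 0.1368]
tool_rot: [3.141, -0.0, 1.403]
contact_force: [0.2, 0.6, -0.6]
opening: 0.0005
grip_force: 0.0
```

>>> send_rows(plan=[[[0,0,0.6],[0,0,0]],[[0,0,0.6],[0,0,0]],[[0,0,0.6],[0,0,0]],[[0,0,0.6],[0,0,0]],[[0,0,0.6],[0,0,0]],[[0,0,0.3],[0,0,0]],[[0,0,0.16],[0,0,0]],[[0,0,0.1],[0,0,0]],[[0,0,0],[0,0,0]],[[0,0,0],[0,0,0]]])

```text
time: 5.1
tool_pos: [0.467, 0.2031, 0.0481]
tool_rot: [3.141, -0.0, 1.4]
contact_force: [0.2, -0.5, -0.2]
opening: 0.0006
grip_force: 0.0
```

```bash
python3 - <<'E'
from h import *
f=cv2.INTER_CUBIC
t=read_camera("top")[0]; s=read_camera("scene")[0]; cv2.imwrite("t1.png",t);cv2.imwrite("s1.png",s)
cv2.imwrite("pics/crop1.png",np.hstack([cv2.resize(t[160:256,142:238],(400,400),interpolation=f),cv2.resize(s[130:215,250:335],(400,400),interpolation=f)]))
E
```

```text
(no output)
```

View pics/crop1.png

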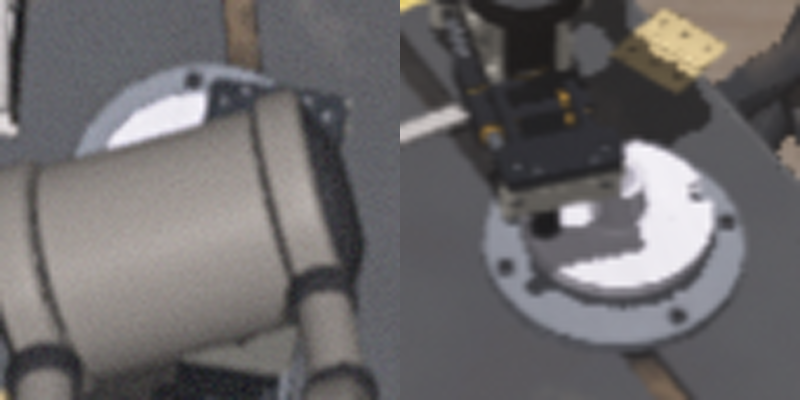

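The scene crop shows the knob at about (545,222), just in front of the shut fingers. Next is the advance to contact, then the arc.

>>> send_rows(plan=[[[0,0.1,0],[0,0,0]],[[0,0.1,0],[0,0,0]],[[0,0.09,0],[0,0,0]],[[-0.073,0.137,0],[0,0,-0.0444]],[[-0.073,0.137,0],[0,0,-0.0444]],[[-0.073,0.137,0],[0,0,-0.0444]],[[-0.073,0.137,0],[0,0,-0.0444]],[[-0.073,0.137,0],[0,0,-0.0444]],[[-0.073,0.137,0],[0,0,-0.0444]],[[-0.073,0.137,0],[0,0,-0.0444]]])

```text
time: 6.45
tool_pos: [0.498, 0.1898, 0.0476]
tool_rot: [-3.141, -0.0, 1.89]
contact_force: [-1.0, 0.3, -0.0]
opening: 0.0007
grip_force: 0.5
```

>>> send_rows(plan=[[[-0.073,0.137,0],[0,0,-0.0444]],[[-0.073,0.137,0],[0,0,-0.0444]],[[-0.073,0.137,0],[0,0,-0.0444]],[[-0.073,0.137,0],[0,0,-0.0444]],[[-0.073,0.137,0],[0,0,-0.0444]],[[0,0,0],[0,0,0]],[[0,0,0],[0,0,0]],[[0,0,0],[0,0,0]],[[0,0,0],[0,0,0]],[[0,0,0],[0,0,0]]])

```text
time: 7.7
tool_pos: [0.5174, 0.1894, 0.0478]
tool_rot: [3.141, 0.0, 2.237]
contact_force: [0.6, -1.0, 0.1]
opening: 0.0004
grip_force: 0.0
```

```bash
python3 - <<'E'
from h import *
f=cv2.INTER_CUBIC
t=read_camera("top")[0]; s=read_camera("scene")[0]; cv2.imwrite("t2.png",t);cv2.imwrite("s2.png",s)
cv2.imwrite("pics/crop2.png",np.hstack([cv2.resize(t[170:246,152:228],(400,400),interpolation=f),cv2.resize(s[145:210,260:330],(400,400),interpolation=f)]))
E
```

```text
(no output)
```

View pics/crop2.png

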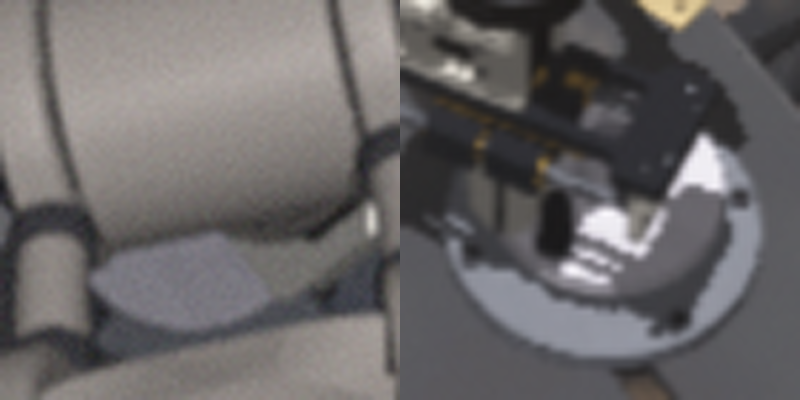

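The scene crop shows the knob turned, with its top at about (556,195) in the crop, and the fingers behind it.

```bash
python3 - <<'E'
from h import *
H=ray("scene",[[260+209*.175,145+138*.1625]],.072)[0]
for q in([118,158],[154,198]):
    v=ray("scene",[[260+q[0]*.175,145+q[1]*.1625]],.072)[0]-H; print(np.hypot(*v[:2]),np.degrees(np.arctan2(v[1],v[0])))
# angle prediction: scene pixels (crop) of knob top, shifted by scene calibration offset
for a in(-100,-60,-55,-50,-44):
    P=H+.048*np.array([np.cos(np.radians(a)),np.sin(np.radians(a)),0])+[0,0,.002]
    p=proj("scene",[P])[0]; print(a,(p-[260,145])/[.175,.1625])
E
```

```text
0.04877059104473502 -100.03611306483363
0.0476867088497984 -63.02223599630253
-100 [119.54270591 154.95471693]
-60 [157.86732621 198.08518891]
-55 [164.99816001 201.73893818]
-50 [172.4868465  204.88329003]
-44 [181.8613516  207.94651179]
```

The knob is at about -60°, so about 16° remains.

>>> send_rows(plan=[[[-0.073,0.137,0],[0,0,-0.0444]],[[-0.073,0.137,0],[0,0,-0.0444]],[[-0.073,0.137,0],[0,0,-0.0444]],[[-0.073,0.137,0],[0,0,-0.0444]],[[0,0,0],[0,0,0]],[[0,-0.4,0],[0,0,0]],[[0,0,-0.8],[0,0,0]],[[0,0,-0.8],[0,0,0]],[[0,0,-0.8],[0,0,0]],[[0,0,-0.8],[0,0,0]]])

```text
time: 9.05
tool_pos: [0.5258, 0.185, 0.1283]
tool_rot: [-3.141, -0.0, 2.515]
contact_force: [0.2, -0.1, -0.4]
opening: 0.0005
grip_force: 0.0
```

>>> send_rows(plan=[[[0.8,0.4,-0.2],[0,0,0]],[[0.8,0.4,-0.2],[0,0,0]],[[0.8,0.4,-0.2],[0,0,0]],[[0.8,0.4,-0.2],[0,0,0]],[[0.8,0.4,-0.2],[0,0,0]],[[0.8,0.4,0],[0,0,0]],[[0.8,0.4,0],[0,0,0]],[[0.8,0.4,0],[0,0,0]],[[0.8,0.4,0],[0,0,0]],[[0.8,0.4,0],[0,0,0]]])

```text
time: 10.3
tool_pos: [0.4222, 0.3836, 0.1526]
tool_rot: [-3.141, -0.0, 2.515]
contact_force: [0.5, 0.3, -0.6]
opening: 0.0003
grip_force: 0.0
```

```bash
python3 - <<'E'
from h import *
f=cv2.INTER_CUBIC
t=read_camera("top")[0]; s=read_camera("scene")[0]; cv2.imwrite("t3.png",t);cv2.imwrite("s3.png",s)
cv2.imwrite("pics/crop3.png",np.hstack([cv2.resize(t[170:246,152:228],(400,400),interpolation=f),cv2.resize(s[145:210,260:330],(400,400),interpolation=f)]))
E
```

```text
(no output)
```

View pics/crop3.png

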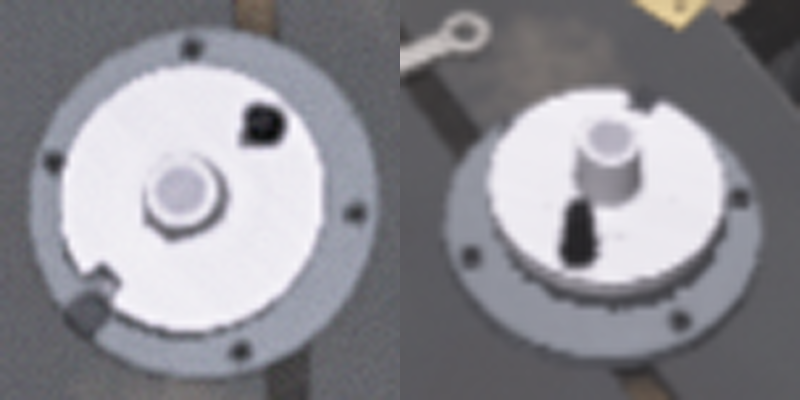

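The notch, at crop (105,280), now lies beside the block. The knob top is at crop (265,123) and the hub at (181,190). Computing the remaining angle.

```bash
python3 - <<'E'
from h import *
C=np.array([.510,.2444])
k=lambda q,z:ray("top",np.array([q],float)/5.263+[152,170],z)[0][:2]
for n,q,z in(("hub",(181,190),.072),("knob",(266,123),.074),("knob0",(292,210),.074),("block",(89,314),.021),("notch",(105,281),.040),("notch0",(76,180),.040)):
    p=k(q,z);v=p-C;print(n,p.round(4),np.hypot(*v).round(4),np.degrees(np.arctan2(v[1],v[0])).round(1))
# predicted crop pixels of notch inner-edge midpoint & corners and pin for a yaw
for a in (130,134,138):
    c=np.radians(a);u=np.array([np.cos(c),np.sin(c)]);w=np.array([-u[1],u[0]])
    print(a,[((proj("top",[[*(C+r*u+s*w),.04]])[0]-[152,170])*5.263).round(0) for r,s in((.05,0),(.061,-.0095),(.061,.0095))],"blk",((proj("top",[[*(C+.076*u),.021]])[0]-[152,170])*5.263).round(0))
E
```

```text
hub [0.5094 0.2456] 0.0013 116.5
knob [0.5394 0.207 ] 0.0476 -51.8
knob0 [0.4996 0.1949] 0.0506 -101.9
block [0.4552 0.297 ] 0.076 136.2
notch [0.4699 0.2858] 0.0576 134.1
notch0 [0.5175 0.3002] 0.0563 82.4
130 [array([112., 264.]), array([ 81., 264.]), array([106., 295.])] blk [ 77. 302.]
134 [array([117., 269.]), array([ 86., 272.]), array([113., 301.])] blk [ 85. 310.]
138 [array([122., 275.]), array([ 91., 279.]), array([121., 306.])] blk [ 93. 317.]
```

```bash
python3 - <<'E'
from h import *
C=np.array([.510,.2444,0])
def prof(img,r,z,a):
    P=np.c_[C[0]+r*np.cos(np.radians(a)),C[1]+r*np.sin(np.radians(a)),0*a+z]
    q=proj("top",P).astype(np.float32); return cv2.remap(img,q[:,:1],q[:,1:],cv2.INTER_LINEAR).ravel()
t3=cv2.cvtColor(cv2.imread("t3.png"),6);t0=cv2.cvtColor(cv2.imread("pics/top0.png"),6)
a=np.arange(60,160,2.)
for n,i in(("t0",t0),("t3",t3)):
    for r in(.053,.056,.058):
        b=prof(i,r,.04,a).astype(float); w=np.clip(215-b,0,None)*(b<190); print(n,r,(w@a/w.sum()).round(1),dict(zip(a[b<205].astype(int).tolist(),b[b<205].astype(int).tolist())))
for r in(.072,.076,.08):
    b=prof(t0,r,.021,a[25:]).astype(float); w=np.clip(115-b,0,None); print(r,(w@a[25:]/w.sum()).round(1),b.astype(int))
E
```

```text
t0 0.053 80.5 {74: 174, 76: 137, 78: 134, 80: 142, 82: 157, 84: 159, 86: 161, 88: 180}
t0 0.056 79.9 {72: 200, 74: 136, 76: 91, 78: 93, 80: 119, 82: 142, 84: 143, 86: 150, 88: 173}
t0 0.058 79.8 {72: 203, 74: 136, 76: 94, 78: 91, 80: 125, 82: 146, 84: 147, 86: 154, 88: 175}
t3 0.053 131.9 {124: 197, 126: 162, 128: 142, 130: 132, 132: 137, 134: 137, 136: 147, 138: 164}
t3 0.056 131.4 {124: 173, 126: 122, 128: 85, 130: 96, 132: 109, 134: 128, 136: 132, 138: 147, 140: 183}
t3 0.058 131.3 {124: 185, 126: 119, 128: 104, 130: 110, 132: 131, 134: 148, 136: 155, 138: 151, 140: 186}
0.072 134.6 [146 146 145 144 147 151 146 145 129  99  85  86  84  84  81  85 112 145
 149 149 145 150 150 151 148]
0.076 134.6 [152 151 153 154 150 150 152 151 135 104  86  86  90  87  83  88 118 147
 154 151 152 151 150 153 152]
0.08 134.7 [151 150 150 149 150 149 152 151 139 106  89  87  88  87  84  89 125 145
 152 154 149 149 149 152 151]
```

The block is at 134.8° and the notch at about 132°. I'll make a small correction push of 2.6° from the same pose.

>>> send_rows(plan=[[[-0.8,-0.4,0],[0,0,0]],[[-0.8,-0.4,0],[0,0,0]],[[-0.8,-0.4,0],[0,0,0]],[[-0.8,-0.4,0],[0,0,0]],[[-0.8,-0.4,0],[0,0,0]],[[-0.8,-0.4,0.2],[0,0,0]],[[-0.8,-0.4,0.2],[0,0,0]],[[-0.8,-0.4,0.2],[0,0,0]],[[-0.8,-0.4,0.2],[0,0,0]],[[-0.8,-0.4,0.2],[0,0,0]]])

```text
time: 11.65
tool_pos: [0.5264, 0.1837, 0.1275]
tool_rot: [-3.141, -0.0, 2.515]
contact_force: [0.5, -1.6, 0.2]
opening: 0.0002
grip_force: 0.0
```

>>> send_rows(plan=[[[0,0,0.8],[0,0,0]],[[0,0,0.8],[0,0,0]],[[0,0,0.8],[0,0,0]],[[0,0,0.8],[0,0,0]],[[0,0.4,0],[0,0,0]],[[-0.048,0.09,0],[0,0,-0.029]],[[0,0,0],[0,0,0]],[[0,-0.4,0],[0,0,0]],[[0,0,-0.8],[0,0,0]],[[0,0,-0.8],[0,0,0]]])

```text
time: 12.9
tool_pos: [0.5286, 0.1857, 0.0884]
tool_rot: [-3.141, -0.0, 2.56]
contact_force: [-0.2, 0.2, 0.1]
opening: 0.0004
grip_force: 0.0
```

>>> send_rows(plan=[[[0,0,-0.8],[0,0,0]],[[0,0,0],[0,0,0]],[[0.48,0.39,0],[0,0,0]],[[0.48,0.39,0],[0,0,0]],[[0.48,0.39,0],[0,0,0]],[[0.48,0.39,0],[0,0,0]],[[0,0,0.4],[0,0,0]],[[0,0,0.4],[0,0,0]],[[0,0,0.4],[0,0,0]],[[0,0,0],[0,0,0]]])

```text
time: 14.15
tool_pos: [0.5098, 0.2447, 0.0765]
tool_rot: [-3.14, -0.001, 2.561]
contact_force: [0.5, -0.1, 0.3]
opening: 0.0008
grip_force: 0.0
```

>>> send_rows(plan=[[[0,0,0.08],[0,0,0]],[[0,0,0.08],[0,0,0]],[[0,0,0.08],[0,0,0]],[[0,0,0.08],[0,0,0]],[[0,0,0.08],[0,0,0]],[[0,0,0],[0,0,0]],[[0,0,0],[0,0,0]],[[0,0,0],[0,0,0]],[[0,0,0],[0,0,0]],[[0,0,0],[0,0,0]]])

```text
time: 15.4
tool_pos: [0.5105, 0.2454, 0.0678]
tool_rot: [3.141, 0.0, 2.561]
contact_force: [0.6, -1.3, 3.8]
opening: 0.0001
grip_force: 2.0
```

The fingertips are 4 mm below the hub's start height, past the 1.5 mm pin stop, at only 3.8 N. The notch is on the pin, so I keep pressing.

>>> send_rows(plan=[[[0,0,0.08],[0,0,0]],[[0,0,0.08],[0,0,0]],[[0,0,0.08],[0,0,0]],[[0,0,0.08],[0,0,0]],[[0,0,0.06],[0,0,0]],[[0,0,0.04],[0,0,0]],[[0,0,0.02],[0,0,0]],[[0,0,0],[0,0,0]],[[0,0,0],[0,0,0]],[[0,0,0],[0,0,0]]])

```text
time: 16.65
tool_pos: [0.5106, 0.2454, 0.0582]
tool_rot: [3.141, 0.001, 2.561]
contact_force: [-4.0, -2.7, 16.6]
opening: 0.0005
grip_force: 8.2
```

>>> send_rows(plan=[[[0,0,0.03],[0,0,0]],[[0,0,0.02],[0,0,0]],[[0,0,0],[0,0,0]],[[0,0,0],[0,0,0]],[[0,0,0],[0,0,0]],[[0,0,0],[0,0,0]],[[0,0,0],[0,0,0]],[[0,0,0],[0,0,0]],[[0,0,0],[0,0,0]],[[0,0,0],[0,0,0]]])

```text
time: 17.9
tool_pos: [0.5106, 0.2454, 0.0581]
tool_rot: [3.14, 0.001, 2.562]
contact_force: [-6.7, -4.2, 25.9]
opening: 0.0
grip_force: 12.7
```

```bash
python3 - <<'E'
from h import *
s=read_camera("scene")[0]
cv2.imwrite("pics/s4.png",cv2.resize(s[130:220,250:340],(540,540),interpolation=2))
o=robot.observe();print(o["time"],o["tool_pos"],o["contact_force"])
E
```

```text
17.95 [0.51057168 0.24538058 0.0581136 ] [-7.19742678 -3.41863019 25.08578468]
```

View pics/s4.png

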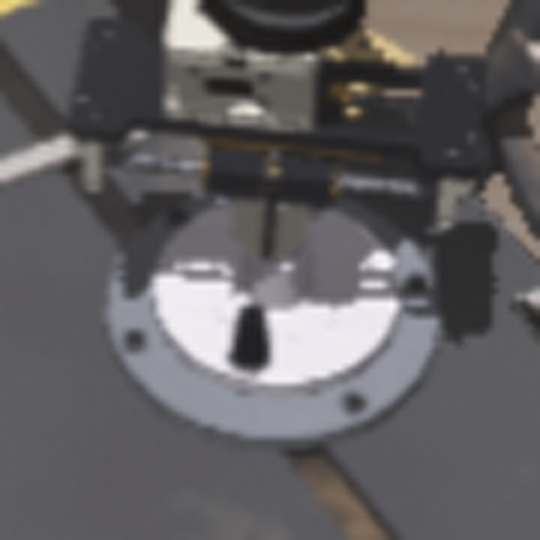

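The picture shows the wheel sitting level and low on the flange, with the fingertips on the hub at about (275,285). The fingertips are stopped hard at 58 mm with a 25 N press, so the wheel is home.

```bash
python3 -c "
from cell import robot
print(robot.hand_in())"
```

```text
the job is handed in; nothing more can be done
None
```

I turned the wheel until its notch was over the pin and pressed it home: the hub top is at 58 mm. I handed it in still held there at about 25 N, 18 s into the 51 s allowed.

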